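# Make up the setting kit and the shaping kit

## Task

Make up two kits for the jeweller's next jobs: the three-compartment tray gets the squat glass jar of stones in its largest compartment, the black loupe in its middle one and the slim amber vial in its smallest; the two-compartment tray gets the little horn anvil, lying lengthways, in its larger compartment and the steel doming block in its smaller one. Set each thing down upright, on its foot, in the middle of its compartment and let go of it. Never tip the jar or the vial over, and leave the ring box and the wooden ring clamp where they are.

Things in the scene. Friction and masses are not known exactly. Their poses are not given: they have to be found in the camera images.
- setting_tray: The three-compartment tray, 90 x 204 x 12 mm. Dark wood walls, cork floor, fixed to the bench. Origin: centre of its underside; compartments in a row along y, each 80 mm deep along x (centre x = 0). Floor 4 mm thick; walls and dividers 5 mm thick, tops 12 mm above the bench: hold things near their tops so the fingers clear them. Largest: 76 mm along y, centre y -59 mm; middle: 62 mm, y +15 mm; smallest: 46 mm, y +74 mm.
- shaping_tray: The two-compartment tray, 90 x 187 x 12 mm. Dark wood walls, cork floor, fixed to the bench. Origin: centre of its underside; compartments in a row along y, each 80 mm deep along x (centre x = 0). Floor 4 mm thick; walls and dividers 5 mm thick, tops 12 mm above the bench: hold things near their tops so the fingers clear them. Larger: 104 mm along y, centre y -36.5 mm; smaller: 68 mm, y +54.5 mm.
- stone_jar_centre (a point): Squat round glass jar of small stones with a flat brass lid, closed; 44 mm across, 44 mm high, about 0.12 kg, standing. Point: its centre, 22 mm above its foot; z up.
- loupe_centre (a point): Jeweller's loupe: black cylinder with a thin aluminium band near its top and a lens in its top face; 34 mm across, 40 mm high, about 0.05 kg, standing. Point: its centre, 20 mm above its foot; z up.
- vial_centre (a point): Slim amber glass vial with a paper label and a black cap of the same width; 25 mm across, 60 mm high, about 0.06 kg, standing. Point: its centre, 30 mm above its foot; z up.
- anvil_centre (a point): Small steel horn anvil on its foot, 42 mm high, 26 mm wide along its x, 80 mm long along its y, about 0.35 kg. Point: over the middle of its foot (50 mm long), 21 mm up; z up. Flat-sided face block from y = -40 to +16 mm, top 14 mm; round tapering horn on to y = +40 mm. Grip across x near y = 0. Lengthways: its y along the tray's y, horn to either end.
- doming_block_centre (a point): Steel doming block: 40 mm cube with dark round hollows of several sizes in its faces; about 0.45 kg. Point: its centre, 20 mm above its foot; axes along its edges, z up.
- ring_box_centre (a point): Closed blue ring box, 50 x 50 x 38 mm, loose; to be left alone. Point: its centre, 19 mm above its foot.
- ring_clamp_centre (a point): Wooden ring clamp with a steel band, lying, 100 mm along its x axis, 26 mm wide, 22 mm high, loose; to be left alone. Point: near its middle, 11 mm above the bench.
Not all that is in view belongs to the job. What is shaped like the part that bears anvil_centre but pink is not meant.

How it is judged (in metres and radians):
At the end, for the whole second after the job is handed in: All five stand released and at rest on the floor of their own compartments (height within 4 mm), upright within 0.12 rad, centres within 15 mm of the compartment's along both tray axes, anvil along tray y within 0.3 rad; ring box and clamp moved under 20 mm (x of stone_jar_centre in the frame of setting_tray between -0.015 and 0.015 m and y of stone_jar_centre in the frame of setting_tray between -0.074 and -0.044 m and z of stone_jar_centre in the frame of setting_tray between 0.021 and 0.03 m and angle between each of stone_jar_centre, loupe_centre, vial_centre, anvil_centre, doming_block_centre's own z axis and vertical below 0.12 rad and linear speed of each of stone_jar, loupe, vial, anvil, doming_block below 0.02 m/s and angular speed of each of stone_jar, loupe, vial, anvil, doming_block below 0.3 rad/s and x of loupe_centre in the frame of setting_tray between -0.015 and 0.015 m and y of loupe_centre in the frame of setting_tray between 0 and 0.03 m and z of loupe_centre in the frame of setting_tray between 0.019 and 0.028 m and x of vial_centre in the frame of setting_tray between -0.015 and 0.015 m and y of vial_centre in the frame of setting_tray between 0.059 and 0.089 m and z of vial_centre in the frame of setting_tray between 0.029 and 0.038 m and x of anvil_centre in the frame of shaping_tray between -0.015 and 0.015 m and y of anvil_centre in the frame of shaping_tray between -0.0515 and -0.0215 m and z of anvil_centre in the frame of shaping_tray between 0.02 and 0.029 m and x of doming_block_centre in the frame of shaping_tray between -0.015 and 0.015 m and y of doming_block_centre in the frame of shaping_tray between 0.0395 and 0.0695 m and z of doming_block_centre in the frame of shaping_tray between 0.019 and 0.028 m and angle between the y axis of anvil_centre and the y axis of shaping_tray, either way round below 0.3 rad and distance of each of ring_box_centre, ring_clamp_centre from where it was at the start of the episode below 0.02 m); the robot touches nothing.
It fails at once if the glass jar or the vial is tipped by more than 0.7 rad (angle between any of stone_jar_centre, vial_centre's own z axis and vertical above 0.7 rad).
It fails at once if the ring box or the ring clamp is shifted by more than 20 mm (distance of any of ring_box_centre, ring_clamp_centre from where it was at the start of the episode above 0.02 m).
It also fails if it takes over 128 s, if anything falls off the work surface, if the arm or the gripper's body presses on something with over 40 N, if the wrist force passes 120 N, or if a joint passes its speed limit or range.

## Robot

A 6-joint arm with a two-finger parallel gripper is mounted at the origin on the work surface. World frame = base frame: x ahead of the robot, y to its left, z up, the work surface at z = 0. Lengths are in mm, angles in rad, forces in N, time in s.
With the tool pointing down it reaches from about 250 to 725 mm from the base axis. Payload 9.7 kg.
Tool frame: the origin (TCP) lies on the centre line of the jaws, within the pads' length; the fingertips stand 25 mm ahead of it and the grasp point (between the pads) lies 6 mm ahead of it; z points along the fingers, y is the line along which they close (so a half turn about z gives the same grasp; the last joint's range is limited). The gripper opens to 85 mm and grips with 20 to 120 N. Pads are 22 mm wide; open, the fingers measure 114 mm over their backs; the gripper's body (76 mm by 85 mm) begins 54 mm behind the grasp point. The pads swing forward as they close: fully open they stand 13 mm farther back than shut.
Start: joints at [-1.265, 0.087, 0.176, 1.66, 0, 1.571], TCP at [165.578, -524.482, 256.284] pointing down, gripper open.
Joint ranges: [-3.13, 3.13], [-0.85, 1.81], [-1.15, 1.24], [-2.2, 2.28], [-1.44, 1.52], [-3.14, 3.14]. Speed limits (rad/s): [2.22, 2.22, 2.57, 3.14, 3.14, 3.14].

## Interface

Orientations are given as a unit quaternion [x, y, z, w].
In Python, from station import bot gives the robot as it stands. The module is installed in compiled form; this text tells all that it offers. Calls block until the motion is done:
- bot.reach(position, orientation): joint-space move of the TCP to a pose.
- bot.move_linear(position, feed=150, rotation=None, until_force=None): straight line of the TCP; rotation=None keeps the orientation; feed is the mean speed in mm/s. With until_force (N) it stops when the force on the tool has changed by that much, and returns True; else False.
- bot.movej(angles): joint-space move.
- bot.set_gripper(opening, force=None): finger opening in mm; force is the grip in N (None keeps the last); returns when the fingers have stopped.
- bot.dwell(seconds).
- bot.solve_ik(position, orientation): joint angles nearest the present ones, or None.
- bot.sense(): the state.
- bot.snapshot(name): name is "side" or "top" or "wrist"; returns a dict with "pixels" (480x640x3 uint8, blue, green, red), "fx", "fy", "cx", "cy" (pixels), "origin" and "attitude" of the camera in the world; the wrist camera has in their place "T_tool_cam" (4x4, takes a point from camera to tool coordinates, whose origin is the TCP and whose axes are the flange's). Camera axes: x right, y down, z forward; pixel columns grow to the right and rows downward; lengths in mm; the calibration is good to about 2 mm. A picture is of the moment at which its call begins: read the wrist's pose just before it. There is no depth.
A pose or a line that the arm cannot do raises bot.PlanningError and nothing moves.
- bot.finish_job(): hands the job in; it is judged then, once.
Trained networks look in the newest picture that a camera, given by its name, has taken for a name from the list of things; names that differ only in an ending like _2 or _b are one class to them, and where a whole thing is asked for, a point or a joint stands for the part that bears it (a point fixed in the world has none). Each returns a list of dicts, best first, with "p" (0 to 1); they miss things now and then, are a little off and sometimes report something else, mostly with a low value. They report only what shows in the picture. A call takes as long as a camera call. They do not tell look-alikes from the thing itself.
- bot.search_frame(camera, name): "location" ([x, y, z] in mm, in world coordinates, good to about 4 mm: the middle of the surface that is visible of it).
- bot.outline_of(camera, name): "region" (480x640 bool, what is visible of it).
The state is a dict: "time_s": time; "joints": joint angles; "qd": joint speeds; "effort": joint torques, N m; "tcp_pos": TCP position; "eef_rot": TCP orientation; "force": force on the tool from outside, world axes, zero at the start; "ft_torque": the same for the moment, N m; "width": finger opening in mm; "grasp_force": force on a finger pad.
Only numpy, scipy, OpenCV 4.12 (cv2) and the standard library are available. Lean on these libraries where they do the work, as an engineer would, in place of code of your own. Each camera call takes 0.05 s, during which the arm holds its last target. There are 200 camera calls.

## Working session

There is one attempt and no reset: what is moved stays moved. The work goes in short steps, each a Python script; the robot and the scene stay as the last script left them, time stands still between calls to the robot, and variables do not carry over. Pictures are saved under pics/ and viewed, at most 14 in all, crops included, and the job is handed in when it is done.

```bash
mkdir -p pics; python3 - <<'E'
from station import bot
import cv2,numpy as np
np.set_printoptions(precision=3,suppress=True)
names="setting_tray shaping_tray stone_jar_centre loupe_centre vial_centre anvil_centre doming_block_centre ring_box_centre ring_clamp_centre".split()
for c in("top","side"):
    s=bot.snapshot(c); cv2.imwrite(f"pics/{c}0.png",s["pixels"])
    print(c,s["fx"],s["cx"],s["cy"],s["origin"],s["attitude"])
    for n in names:
        print(n,[(np.round(d["location"]),round(d["p"],2)) for d in bot.search_frame(c,n)])
print(bot.sense()["eef_rot"],bot.sense()["time_s"])
E
```

```text
top 624.6500953053105 315.7369155827382 244.4712723471839 [ 296.491   22.721 1433.659] [ 0.709 -0.699  0.069 -0.067]
setting_tray [(array([450., 167.,   4.]), 0.96)]
shaping_tray [(array([ 450., -186.,    7.]), 0.8), (array([448., 164.,   5.]), 0.24)]
stone_jar_centre [(array([674., 161.,  46.]), 0.75)]
loupe_centre [(array([670.,  20.,  43.]), 0.52)]
vial_centre [(array([ 662., -173.,   60.]), 0.73)]
anvil_centre [(array([668., 423.,  39.]), 0.93), (array([512., 392.,  36.]), 0.82)]
doming_block_centre [(array([ 526., -386.,   43.]), 0.92)]
ring_box_centre [(array([636., 314.,  38.]), 0.81)]
ring_clamp_centre [(array([ 626., -310.,   19.]), 0.7)]
side 459.3191169510032 319.3909040472349 237.58131021650112 [ 381.979 -535.316  720.422] [ 0.928 -0.133  0.06  -0.343]
setting_tray [(array([452., 152.,   3.]), 0.63)]
shaping_tray [(array([ 457., -201.,    7.]), 0.81)]
stone_jar_centre [(array([672., 149.,  40.]), 0.91), (array([498., 388.,  38.]), 0.22)]
loupe_centre [(array([674.,  16.,  33.]), 0.73)]
vial_centre [(array([ 666., -178.,   44.]), 0.75), (array([448., 149.,   2.]), 0.15)]
anvil_centre [(array([664., 407.,  34.]), 0.77), (array([501., 387.,  39.]), 0.56)]
doming_block_centre [(array([ 527., -393.,   40.]), 0.77), (array([671., 150.,  38.]), 0.37)]
ring_box_centre [(array([638., 298.,  34.]), 0.86)]
ring_clamp_centre [(array([ 631., -314.,   25.]), 0.71)]
[0.988 0.152 0.    0.   ] 1.0
```

View pics/top0.png

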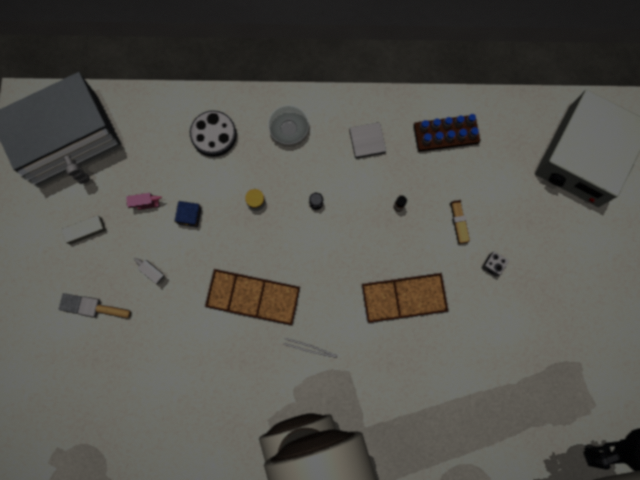

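View pics/side0.png

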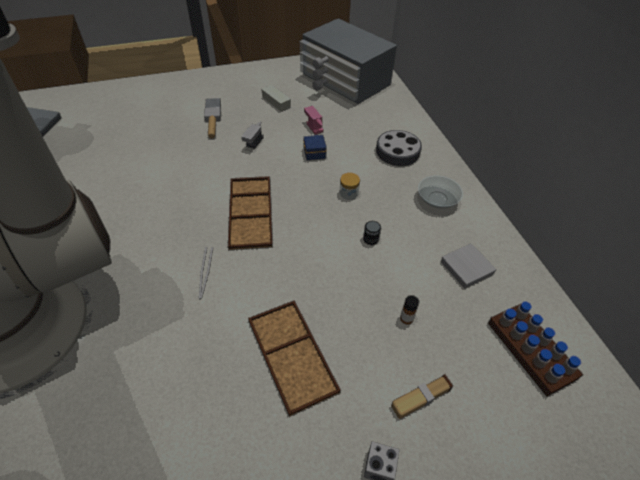

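The top view shows the following:
- **Anvils:** the steel one is at (150,270). The pink look-alike at (145,201) is not meant.
- **Jar:** at (255,199), with a brass lid. The glass dish at (290,127) could be mistaken for it.
- **Loupe:** at (316,201).
- **Vial:** amber, at (400,202). The blue-capped rack vials at (447,132) are not meant.
- **Doming block:** at (495,264). The round die disc at (213,133) is not meant.
- **Trays:** setting tray at (254,297) and shaping tray at (405,298). The small compartment is on the left (+y) in both.

I'll measure everything from the top outlines and crop in on the anvils to check my choice.

```bash
cat > h.py <<'E'
from station import bot
import cv2,numpy as np
from scipy.spatial.transform import Rotation as R
np.set_printoptions(precision=3,suppress=True)
def view(c):
    st=bot.sense(); s=bot.snapshot(c)
    if c=="wrist":
        T=np.array(s["T_tool_cam"]); Rt=R.from_quat(st["eef_rot"]).as_matrix()
        s["R"]=Rt@T[:3,:3]; s["o"]=Rt@T[:3,3]+np.array(st["tcp_pos"])
    else: s["R"]=R.from_quat(s["attitude"]).as_matrix(); s["o"]=np.array(s["origin"])
    return s
def plane(s,px,z):
    px=np.atleast_2d(px).astype(float)
    d=np.c_[(px[:,0]-s["cx"])/s["fx"],(px[:,1]-s["cy"])/s["fy"],np.ones(len(px))]@s["R"].T
    return s["o"]+d*((z-s["o"][2])/d[:,2])[:,None]
def proj(s,P):
    q=(np.atleast_2d(P)-s["o"])@s["R"]; return np.c_[s["fx"]*q[:,0]/q[:,2]+s["cx"],s["fy"]*q[:,1]/q[:,2]+s["cy"]]
def rect(s,m,z):
    """min area rectangle of an outline on plane z: centre, long side, short side, direction of long side"""
    c=max(cv2.findContours(m.astype(np.uint8),0,1)[0],key=cv2.contourArea).reshape(-1,2)
    b=cv2.boxPoints(cv2.minAreaRect(plane(s,c,z)[:,:2].astype(np.float32)))
    e=[b[1]-b[0],b[2]-b[1]]; e.sort(key=np.linalg.norm)
    return b.mean(0),np.linalg.norm(e[1]),np.linalg.norm(e[0]),np.arctan2(e[1][1],e[1][0])
def down(a):  # tool pointing down, jaws closing along world direction a (mod pi)
    y=np.array([np.cos(a),np.sin(a),0]);z=np.array([0,0,-1.])
    return R.from_matrix(np.c_[np.cross(y,z),y,z]).as_quat()
E
python3 - <<'E'
from h import *
Z=dict(setting_tray=12,shaping_tray=12,stone_jar_centre=44,loupe_centre=40,vial_centre=60,anvil_centre=42,doming_block_centre=40,ring_box_centre=38,ring_clamp_centre=22)
for c in ("top","side"):
    s=view(c)
    for n,z in Z.items():
        for d in bot.outline_of(c,n)[:2]:
            if d["p"]<.4: continue
            ce,l,w,a=rect(s,d["region"],z); print(c,n,round(d["p"],2),ce,l,w,a)
s=view("top");cv2.imwrite("pics/anv.png",cv2.resize(s["pixels"][180:320,100:220],None,fx=4,fy=4))
E
```

```text
top setting_tray 0.77 [450.949 165.105] 203.8683 92.11565 1.3862945
top shaping_tray 0.71 [ 453.922 -182.983] 187.93553 93.08636 -1.4319403
top shaping_tray 0.7 [678.397 166.46 ] 53.7167 44.724392 0.029249327
top stone_jar_centre 0.67 [670.929 163.25 ] 50.115063 43.703842 0.029249003
top loupe_centre 0.52 [671.659  23.014] 40.476467 29.995882 0.014365254
top vial_centre 0.49 [ 661.962 -166.688] 39.999622 25.270544 -0.45975044
top anvil_centre 0.78 [664.438 418.938] 78.22999 37.03933 -1.4273565
top anvil_centre 0.56 [506.931 399.586] 79.17149 27.163479 0.9144613
top doming_block_centre 0.8 [ 529.939 -383.231] 52.80192 43.01292 -0.6086841
top ring_box_centre 0.62 [636.818 316.487] 56.423878 55.799797 1.4394414
top ring_clamp_centre 0.71 [640.939 320.168] 57.121853 56.11574 1.4403573
side setting_tray 0.74 [451.219 159.599] 213.08237 90.79844 1.3741678
side shaping_tray 0.56 [ 453.374 -185.832] 191.73796 92.68691 -1.4187138
side stone_jar_centre 0.77 [667.043 144.191] 80.06828 43.530544 1.2217591
side loupe_centre 0.54 [667.913   6.857] 64.140114 34.230743 1.1232561
side loupe_centre 0.46 [ 450.217 -199.277] 182.51323 87.47279 -1.410674
side vial_centre 0.72 [ 657.731 -187.685] 60.57776 23.964436 0.9139785
side anvil_centre 0.93 [501.296 376.413] 101.9003 52.44453 1.388684
side anvil_centre 0.91 [661.874 399.5  ] 116.2716 41.60767 1.4051778
side doming_block_centre 0.56 [ 527.701 -393.46 ] 49.32664 41.3036 1.0083988
side ring_box_centre 0.68 [635.626 298.   ] 98.558105 53.264004 1.3703114
side ring_clamp_centre 0.63 [677.939 165.865] 88.736084 43.138485 1.2487532
side ring_clamp_centre 0.56 [ 629.315 -316.591] 106.24618 31.318438 0.16100435
```

View pics/anv.png

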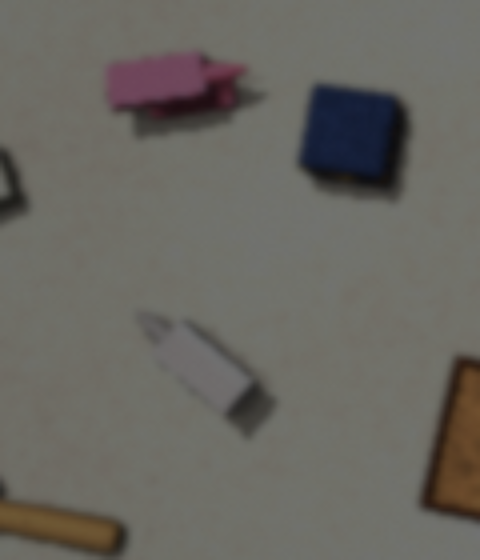

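The crop shows the steel anvil at crop (205,370), with its horn up-left, and the pink one at (170,85). I choose the steel one. Next I hover over the doming block and look with the wrist camera.

```bash
python3 - <<'E'
from h import *
p=np.array([529,-385.])
bot.reach([*p,200],down(np.pi/4)) if bot.solve_ik([*p,200],down(np.pi/4)) is not None else print("noik")
s=view("wrist");print(s["T_tool_cam"],s["fx"]);print(bot.sense()["time_s"],bot.sense()["joints"],bot.sense()["force"])
for d in bot.outline_of("wrist","doming_block_centre")[:2]: print(d["p"],rect(s,d["region"],40))
print([(d["p"],d["location"]) for d in bot.search_frame("wrist","doming_block_centre")],proj(s,[*p,40]))
cv2.imwrite("pics/w1.png",s["pixels"])
E
```

```text
[[   0.      -0.964   -0.265   66.575]
 [   1.       0.001   -0.002   -0.454]
 [   0.002   -0.265    0.964 -117.533]
 [   0.       0.       0.       1.   ]] 374.85785477509535
3.5583 [-0.631  0.33   0.351  1.592 -0.     0.157] [-0.169  0.354  0.208]
0.83 (array([ 527.811, -388.61 ], dtype=float32), np.float32(46.39817), np.float32(41.34588), np.float32(-0.57249796))
[(0.95, [530.0, -389.8, 37.9])] [[319.32 223.37]]
```

View pics/w1.png

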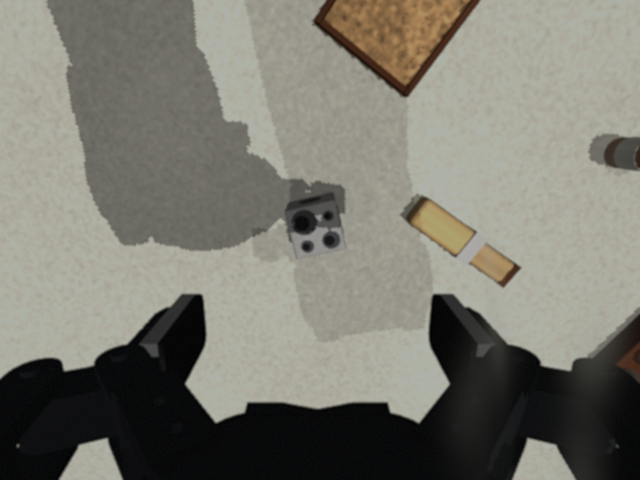

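The wrist view shows the block's top face around (317,231) and the clamp at (465,240). I'll use the −0.57 rad jaw line, which keeps the fingers clear of the clamp.

```bash
cat >> h.py <<'E'
TR=dict(set=(np.array([451,164.5]),1.386),shp=(np.array([453.8,-183.5]),1.710))
def target(t,y):
    c,a=TR[t]; return c+y*np.array([np.cos(a),np.sin(a)]),a-np.pi/2   # point, jaw line along tray x
def cyl(r,h):
    t=np.linspace(0,6.28,40); return np.array([[r*np.cos(u),r*np.sin(u),z] for u in t for z in(0,h)])
def box(lx,ly,h,a):
    c,s=np.cos(a),np.sin(a)
    return np.array([[c*x-s*y,s*x+c*y,z] for x in(-lx/2,lx/2) for y in(-ly/2,ly/2) for z in(0,h)])
def fit(cam,name,model,p,tol=60):
    """shift the model on the bench until its outline's centroid matches the network's outline"""
    s=view(cam); best=None; out=[]
    for d in bot.outline_of(cam,name):
        if not d["region"].any(): continue
        m=cv2.moments(d["region"].astype(np.uint8),True); q=np.r_[p,0.]; z=model[:,2].max()/2
        c=np.array([m["m10"],m["m01"]])/m["m00"]
        for _ in range(6):
            h=cv2.convexHull(proj(s,model+q).astype(np.float32)); k=cv2.moments(h)
            ck=np.array([k["m10"],k["m01"]])/k["m00"]
            pp=proj(s,q+[0,0,z])[0]; q[:2]+=(plane(s,pp+c-ck,z)-plane(s,pp,z))[0,:2]
        out.append((d["p"],q[:2].copy(),m["m00"]/k["m00"]))
    print(name,cam,out)
    out=[o for o in out if np.linalg.norm(o[1]-p)<tol and .7<o[2]<1.35]
    return s,(out[0][1] if out else None)
def go(xy,z,a):
    j0=np.array(bot.sense()["joints"]); c=[]
    for k in(0,np.pi):
        q=bot.solve_ik([*xy,z],down(a+k))
        if q is not None: c.append((abs(np.array(q)-j0).max(),list(q)))
    bot.movej(min(c)[1])
def state(t): s=bot.sense(); print(t,round(s["time_s"],1),"w",round(s["width"],1),"g",round(s["grasp_force"],1),"tcp",np.array(s["tcp_pos"]),"F",np.array(s["force"]))
def pick(xy,a,h,force,opening=72):
    bot.set_gripper(opening); go(xy,h+90,a)
    if bot.move_linear([*xy,h+6],feed=100,until_force=15): print("CONTACT on descent")
    bot.set_gripper(0,force); state("gripped")
    bot.move_linear([*xy,150],feed=150); state("lifted")
def place(xy,a,h,opening):
    go(xy,150,a); bot.move_linear([*xy,h+30],feed=150)
    print("contact",bot.move_linear([*xy,h+6+4],feed=40,until_force=6)); state("down")
    bot.set_gripper(opening); bot.move_linear([*xy,h+80],feed=150); state("released")
E
python3 - <<'E'
from h import *
s,p=fit("wrist","doming_block_centre",box(40,40,40,-.57),np.array([528,-388.]))
fit("top","doming_block_centre",box(40,40,40,-.57),np.array([528,-388.]))
pick(p,-.57,31,50)
E
```

```text
doming_block_centre wrist [(0.56, array([ 530.482, -390.307]), 0.9700956818812505)]
doming_block_centre top [(0.93, array([ 532.638, -389.903]), 0.9838608251107877), (0.26, array([640.547, 320.527]), 1.432190836138698)]
gripped 6.8 w 39.0 g 52.8 tcp [ 530.693 -390.477   37.898] F [-2.093  0.803  6.194]
lifted 7.7 w 39.1 g 51.6 tcp [ 530.076 -390.004  148.404] F [-0.39   0.274 -6.067]
```

```bash
python3 - <<'E'
from h import *
fit("top","setting_tray",box(90,204,12,1.386-np.pi/2),np.array([451,165.]))
fit("top","shaping_tray",box(90,187,12,1.71-np.pi/2),np.array([454,-183.]))
t,a=target("shp",54.5); print(t); place(t,a,31,60)
p=np.array([662,-170.]); go(p-[25,0],190,np.pi/2); s,q=fit("wrist","vial_centre",cyl(12.5,60),p)
fit("top","vial_centre",cyl(12.5,60),p); cv2.imwrite("pics/w2.png",s["pixels"]); state("v")
E
```

```text
setting_tray top [(0.95, array([451.052, 164.899]), 1.0208174845748699)]
shaping_tray top [(0.92, array([ 454.495, -183.145]), 0.9996518591548804)]
[ 446.238 -129.527]
contact True
down 10.2 w 39.5 g 52.9 tcp [ 446.091 -129.446   41.827] F [-1.121  0.486  4.744]
released 11.1 w 59.9 g 0.0 tcp [ 446.049 -129.483  110.277] F [ 0.241 -0.449 -0.476]
vial_centre wrist [(0.8, array([ 667.861, -173.961]), 0.9623761686050837), (0.62, array([668.691,  12.005]), 1.047703840797768)]
vial_centre top []
v 12.6 w 60.2 g 0.0 tcp [ 636.641 -169.954  190.117] F [-0.432  0.183 -0.375]
```

View pics/w2.png

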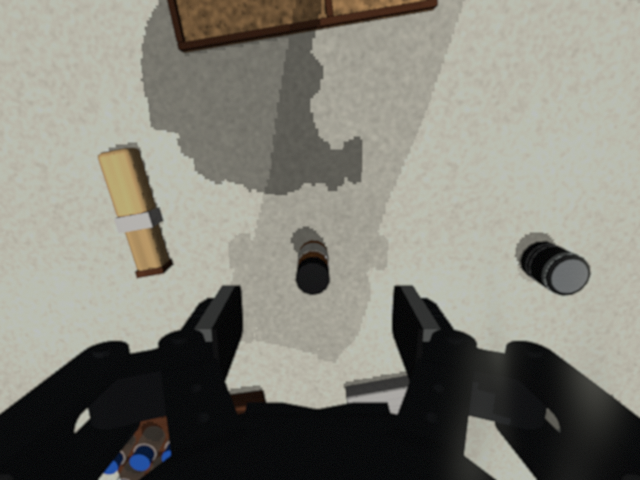

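The vial is alone at (313,270) and the fit agrees. I pick and place it, then look at the loupe.

```bash
python3 - <<'E'
from h import *
pick(np.array([667.9,-173.5]),np.pi/2,44,30)
t,a=target("set",74); print(t); place(t,a,44,50)
p=np.array([671,20.]); go(p-[25,0],190,np.pi/2); s,q=fit("wrist","loupe_centre",cyl(17,40),p)
state("v")
if q is not None and np.linalg.norm(q-[669,16])<10: pick(q,np.pi/2,31,30)
E
```

```text
gripped 14.7 w 24.4 g 29.4 tcp [ 668.058 -173.521   50.407] F [-0.064 -0.018  2.965]
lifted 15.5 w 24.3 g 29.4 tcp [ 667.545 -173.391  148.707] F [-0.449  0.036 -1.324]
[464.597 237.24 ]
contact True
down 18.4 w 23.9 g 30.0 tcp [464.292 237.184  54.237] F [-1.337 -0.048  3.661]
released 19.3 w 50.1 g 0.0 tcp [464.446 237.147 123.307] F [-0.397 -0.364 -0.328]
loupe_centre wrist [(0.63, array([673.76 ,  20.979]), 0.9678698947891146)]
v 20.6 w 49.6 g 0.0 tcp [645.459  21.208 189.615] F [ 0.214  0.416 -0.181]
gripped 22.7 w 33.1 g 29.9 tcp [674.082  20.986  37.663] F [-1.176 -0.715  4.582]
lifted 23.6 w 33.2 g 29.8 tcp [673.345  20.965 148.671] F [-0.027 -0.504 -0.983]
```

```bash
python3 - <<'E'
from h import *
t,a=target("set",15); print(t); place(t,a,31,56)
p=np.array([672,160.]); go(p-[25,0],190,np.pi/2+.2); s,q=fit("wrist","stone_jar_centre",cyl(22,44),p)
state("v")
if q is not None and np.linalg.norm(q-[672,160])<10:
    pick(q,np.pi/2+.2,34,35,80)
    t,a=target("set",-59); print(t); place(t,a,34,64)
p=np.array([508,396.]); A=.914; go(p,200,A-np.pi/2); s=view("wrist"); cv2.imwrite("pics/w3.png",s["pixels"])
for d in bot.outline_of("wrist","anvil_centre"): print(d["p"],rect(s,d["region"],42))
fit("wrist","anvil_centre",box(26,80,42,A-np.pi/2),p); print(proj(s,[*p,42])); state("a")
E
```

```text
[453.756 179.245]
contact True
down 25.9 w 32.7 g 30.3 tcp [453.614 179.219  41.586] F [-1.222 -1.2    6.354]
released 26.9 w 56.1 g 0.0 tcp [453.546 179.17  110.266] F [-0.649 -1.034 -1.18 ]
stone_jar_centre wrist [(0.9, array([674.141, 162.865]), 0.9451367642874703)]
v 28.0 w 56.1 g 0.0 tcp [646.115 160.224 189.604] F [-0.433 -0.628  0.102]
gripped 30.1 w 42.8 g 35.9 tcp [674.484 162.929  40.73 ] F [-0.943 -0.042  4.454]
lifted 31.0 w 43.0 g 35.7 tcp [673.744 162.788 148.592] F [ 0.011  0.677 -1.02 ]
[440.159 106.505]
contact True
down 33.3 w 43.1 g 36.1 tcp [440.042 106.448  44.683] F [0.011 0.464 4.972]
released 34.3 w 63.7 g 0.0 tcp [439.978 106.447 113.307] F [-0.248  0.018 -0.365]
0.95 (array([505.557, 397.953], dtype=float32), np.float32(76.36785), np.float32(26.380278), np.float32(0.8988641))
0.67 (array([668.714, 383.057], dtype=float32), np.float32(11.356744), np.float32(7.9417076), np.float32(-1.1921083))
anvil_centre wrist [(0.84, array([503.011, 395.92 ]), 0.7389127673117181), (0.79, array([667.365, 409.612]), 0.07471295450490312)]
[[318.091 227.554]]
a 35.7 w 63.9 g 0.0 tcp [508.252 394.943 200.172] F [-0.504 -0.611  0.327]
```

View pics/w3.png

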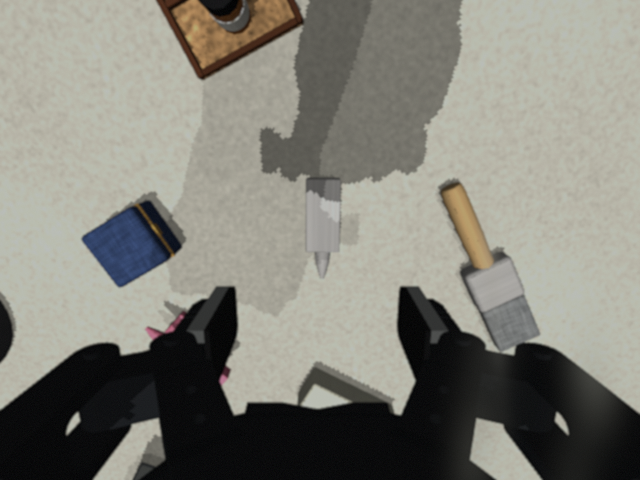

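The steel anvil sits at (323,220) with its horn tip at (323,276). The front edge of its face block is at row 251 and the rear top edge at about row 190. I'll compute its centre from those edges.

```bash
python3 - <<'E'
from h import *
s=view("wrist")
f=plane(s,[[306.5,251],[340,250.5],[307,191],[340,191]],42)[:,:2]; tip=plane(s,[323,276],36)[0,:2]
fr,re=f[:2].mean(0),f[2:].mean(0)
print(fr,re,np.linalg.norm(fr-re),np.linalg.norm(f[0]-f[1]),np.arctan2(*(fr-re)[::-1]),np.linalg.norm(tip-fr))
u=np.array([np.cos(.905),np.sin(.905)]);print(fr-16*u,re+40*u)
E
```

```text
[516.691 413.185] [488.442 376.581] 46.236747907111635 25.825386396340395 0.9135140429999679 23.139504983517057
[506.808 400.602] [513.15  408.038]
```

Taking row 178 as the true rear edge (the dark patch is shadow) gives 56 mm. The centre is then (507, 400.3) from both ends, so I pick and place it.

```bash
python3 - <<'E'
from h import *
pick(np.array([507,400.3]),.91-np.pi/2,34,60,60)
if bot.sense()["width"]>15:
    t,a=target("shp",-36.5); print(t); place(t,a,34,50)
    bot.move_linear([*t,200]); go([450,0],330,np.pi/2)
    s=view("side"); cv2.imwrite("pics/side1.png",s["pixels"])
    s=view("wrist"); cv2.imwrite("pics/w4.png",s["pixels"]); state("end")
    for c in("side","wrist"):
        s=view(c)
        for n,m in dict(stone_jar=cyl(22,44),loupe=cyl(17,40),vial=cyl(12.5,60)).items():
            fit(c,n+"_centre",m+[0,0,4],np.array([450,150.]))
        for n,m in dict(doming_block=box(40,40,40,.14),anvil=box(26,80,42,.14)).items():
            fit(c,n+"_centre",m+[0,0,4],np.array([450,-150.]))
    for n,y in(("set",-59),("set",15),("set",74),("shp",-36.5),("shp",54.5)): print(n,y,target(n,y)[0])
E
```

```text
gripped 37.7 w 24.6 g 60.3 tcp [507.244 400.618  40.764] F [-1.178  0.215  5.253]
lifted 38.6 w 25.1 g 59.2 tcp [506.62  399.962 148.542] F [ 0.495 -0.796 -3.288]
[ 458.865 -219.647]
contact True
down 42.1 w 25.2 g 60.4 tcp [ 458.734 -219.58    44.735] F [-0.672  1.425  4.974]
released 43.0 w 50.2 g 0.0 tcp [ 458.695 -219.551  113.308] F [ 0.224  0.315 -0.369]
end 44.9 w 49.9 g 0.0 tcp [450.047  -0.795 328.835] F [0.121 0.297 0.336]
stone_jar_centre side [(0.84, array([440.261, 107.175]), 0.9545369077100444)]
loupe_centre side [(0.88, array([454.968, 183.486]), 0.9850571638179072)]
vial_centre side [(0.58, array([467.513, 241.674]), 0.855531268954374), (0.38, array([635.885, 300.39 ]), 1.9761554808120658)]
doming_block_centre side [(0.71, array([ 446.804, -128.244]), 0.9252581237863748)]
anvil_centre side [(0.7, array([ 458.667, -212.308]), 0.7635196199074437), (0.69, array([669.877, 419.705]), 0.6930056817671185)]
stone_jar_centre wrist [(0.56, array([439.363, 106.351]), 0.9157250460606463)]
loupe_centre wrist [(0.63, array([439.251, 107.41 ]), 1.5513763816190673), (0.6, array([452.447, 178.763]), 0.9333796869847178)]
vial_centre wrist [(0.82, array([463.322, 237.323]), 0.9477483281616291), (0.2, array([628.043, 305.369]), 2.1786220328591694)]
doming_block_centre wrist [(0.91, array([ 444.806, -129.119]), 0.9559926448551375)]
anvil_centre wrist [(0.96, array([ 457.828, -218.022]), 0.7032284124613), (0.88, array([660.519, 391.864]), 0.30333177360502006)]
set -59 [440.159 106.505]
set 15 [453.756 179.245]
set 74 [464.597 237.24 ]
shp -36.5 [ 458.865 -219.647]
shp 54.5 [ 446.238 -129.527]
```

View pics/side1.png

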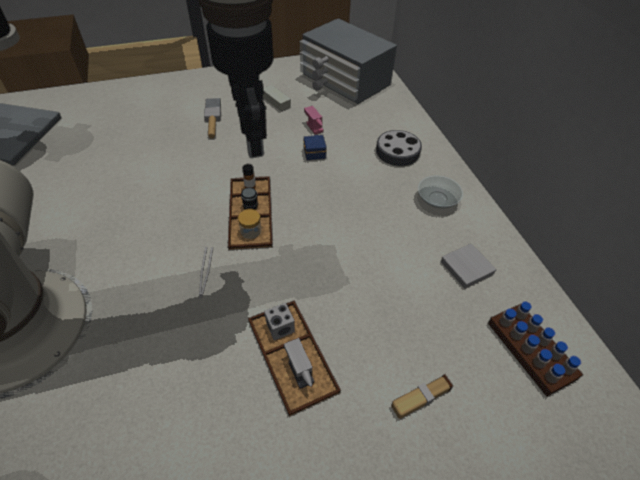

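View pics/w4.png

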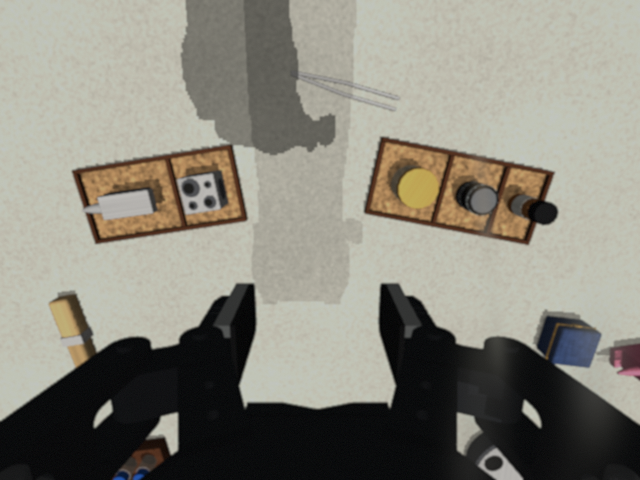

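Both pictures show all five things upright in their compartments: the jar (419,188), loupe (477,198), vial (540,210), block (202,192) and anvil (127,204). The fits agree with the targets to within a few mm, apart from the anvil. Its box model ignores the tapering horn, so its side-view fit is about 7 mm off along y. The ring box and clamp look unmoved, so I hand in.

```bash
python3 -c "
from station import bot
bot.dwell(.5); print(bot.finish_job())"
```

```text
the job is handed in; nothing more can be done
None
```

I put all five pieces in the middle of their own compartments, upright and released, and handed the job in at about 45 s of the 128 s allowed; the hand-in call returned no verdict. The final pictures show the ring box and clamp where they were.

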